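# Load the last sample bottle and lift the caddy

### The arm

A 6-joint arm with a two-finger parallel gripper is mounted at the origin on the work surface. World frame = base frame: x ahead of the robot, y to its left, z up, the work surface at z = 0. Lengths are in m, angles in rad, forces in N, time in s.
With the tool pointing down it reaches from about 0.35 to 0.85 m from the base axis. Payload 8.1 kg.
Tool frame: the origin (TCP) lies on the centre line of the jaws, within the pads' length; the fingertips stand robot.finger_overhang ahead of it and the grasp point (between the pads) lies 5 mm behind it (robot.finger_overhang is the distance from the TCP to the fingertips, in m); z points along the fingers, y is the direction in which the jaws open and shut (so a half turn about z gives the same grasp; the last joint's range is limited). The gripper opens to 93 mm and grips with 3 to 60 N. Pads are 15 mm wide; open, the fingers measure 128 mm over their backs; the gripper's body (75 mm by 188 mm) begins 65 mm behind the grasp point.
Start: joints at [1.152, 0.13, 1.488, -0, 1.523, -0.085], TCP at [0.197, 0.567, 0.205] pointing down, gripper open.
Joint ranges: [-2.96, 2.96], [-0.89, 2.26], [0.02, 2.5], [-1.34, 4.48], [0, 2.73], [-2.66, 2.66]. Speed limits (rad/s): [2.39, 2.39, 2.79, 3.14, 3.14, 3.14].

### API

Orientations are given as a rotation vector (axis times angle).
In Python, from plant import robot gives the robot as it stands. The module is installed in compiled form; this text tells all that it offers.
- The arm moves only by the tool carry_out, never from a script. Its argument "commands" is a list that holds one entry, the list of rows, each a list of 4 numbers: the shift along the tool's x, y, z in cm, then the turn about the tool's z in degrees. In form: [[[tx, ty, tz, roll], ...]]. A call has 1 to 20 rows; each row shifts and turns the commanded pose from where the row before left it, along the tool's axes as they then stand; what a row does not reach is not made up. A row lasts 1/12 s, in which the tool goes at most 41.7 mm and 7.16 degrees, less where a joint would pass 70% of its speed; a pose out of reach is approached as far as the arm can. A call is refused whole if a number of a shift passes 4.17 or a number of a turn 7.16, either way. A call with a gripper value outside its range is refused whole. "claw" is the finger opening in cm, from 0 to 9.3, set as the call begins (left out, the last holds). The fingers move at their own pace and stop on an object; "grip_force" is the grip in N (left out, the last holds). Time passes only in rows, so rows that do not move let the fingers close. It gives the time, the measured TCP pose, the force and the opening at its end, in the units of the state.
- robot.read_state(): the state, without advancing time (a new reading comes with each control period).
- robot.read_camera(name): name is "scene" or "top"; returns the picture (400x640x3 uint8, red, green, blue); there is no depth.
- robot.camera_params(name): a dict with "mtx" (3x3 intrinsics, pixels), "R" (3x3) and "t" (3): a world point X has camera coordinates R X + t. Camera axes: x right, y down, z forward; pixel columns grow to the right and rows downward; lengths in m; the calibration is good to about 2 mm. A picture is of the moment at which its call begins. camera_params takes no time and is no camera call.
- robot.close_job(): hands the job in, once; it reports no verdict.
The state is a dict: "t": time; "q": joint angles; "dq": joint speeds; "joint_torque": joint torques, N m; "tool_pos": TCP position; "orientation": TCP orientation; "force": force on the tool from outside, world axes, zero at the start; "wrist_torque": the same for the moment, N m; "opening": finger opening in m.
Only numpy, scipy, OpenCV 4.12 (cv2) and the standard library are available. Lean on these libraries where they do the work, as an engineer would, in place of code of your own. Each camera call takes 0.05 s, during which the arm holds its last target.

### The job

One sample bottle lies by itself on the grey rest: lay it on the two bottles in the unfinished bay of the steel caddy, lengthwise and lined up with them, nestled in the gap between them, so that it completes a pyramid of three like the one in the other bay, and let go of it. Then take the caddy by its black handle, lift it about 10 cm clear of the bench and finish while holding it there, level and still, with all six bottles in place. Do not tip the caddy, or disturb the beaker, jar and calculator.

Things in the scene. Friction and masses are not known exactly. Their poses are not given: they have to be found in the camera images.
- caddy: Loose steel carrying caddy, 94 (x) by 198 (y) mm, 0.3-0.5 kg empty; origin: centre of its underside, z up. Floor 5 mm thick. Two bays, 86 (x) by 70 (y) mm inside, centred at y = +60 and -60 mm; 4 mm walls, tops 25 mm above the underside; empty 42 mm channel between. The +y bay has only two bottles (unfinished), the -y bay a pyramid of three. Balanced about the handle when all six are in.
- caddy_handle (a point): Middle of the caddy's black handle, 102 mm above the underside, over its centre: a straight level bar along the caddy's x, 90 mm long, 14 mm thick (y), 26 mm tall (top 115 mm above the underside), fixed on two 10 by 12 mm posts at x = +-40 mm. Axes as the caddy's.
- caddy_gap (a point): Where the loaded bottle's middle comes to rest: on the caddy at x = 0, y = +60 mm, 51 mm above the underside, over the gap between the two bottles of the unfinished bay; their tops are 39 mm above the underside. The bottle lies along the caddy's x. Axes as the caddy's.
- spare: The bottle to load: white plastic bottle with a blue screw cap, a cylinder lying on its side, 34 mm diameter (cap too), 80 mm long, 45 g; origin at its middle, on its axis; x along the bottle towards the cap; the cap may point either way. It starts lying on the rest, its axis 27 mm above the bench.
- rest: Fixed grey plastic slab, 90 mm (x) by 60 mm (y) by 10 mm high, with two ribs along x (5 mm high, 80 mm long, 6 mm wide, centred 15.5 mm either side of the middle) that stop a bottle from rolling; the spare bottle lies along its x axis. Origin at the centre of its underside.
- bottle_a1: Lower bottle in the unfinished bay, on the handle side (at about y = +42 mm, 22 mm above the caddy's underside): white plastic bottle with a blue screw cap, a cylinder lying on its side, 34 mm diameter (cap too), 80 mm long, 45 g; origin at its middle, on its axis; x along the bottle towards the cap; the cap may point either way.
- bottle_a2: Lower bottle in the unfinished bay, on the outer side (about y = +78 mm): the same kind of bottle.
- bottle_b1: Lower bottle in the full bay, handle side (about y = -42 mm): the same kind of bottle.
- bottle_b2: Lower bottle in the full bay, outer side (about y = -78 mm): the same kind of bottle.
- bottle_b3: Top bottle of the full bay's pyramid (y = -60 mm, 51 mm above the caddy's underside): the same kind of bottle.
- beaker: Bystander: empty clear glass beaker, 68 mm across, 80 mm high; origin at the centre of its underside. Leave alone.
- jar: Bystander: white jar with a red cap and a paper label, 64 mm across, 85 mm high; origin at the centre of its underside. Leave alone.
- calculator: Bystander: flat grey calculator with black keys, 120 by 70 by 16 mm; origin at the centre of its underside. Leave alone.

How it is judged:
By the outcome, as a careful person would: the job done as asked, in the order asked, and still so for the second after the job is handed in, while the arm keeps its last pose, push and grip.
It also fails if it takes over 58 s, if anything falls off the work surface, if the arm or the gripper's body presses on something with over 40 N, if the wrist force passes 120 N, or if a joint passes its speed limit or range.

## Working session

There is one attempt and no reset: what is moved stays moved. The work goes in short steps, Python scripts to look and compute and a tool call to move; the robot and the scene stay as the last step left them, time stands still between calls to the robot, and variables do not carry over. Pictures are saved under pics/ and viewed, and the job is handed in when it is done.

Besides the shell and the picture viewer there is one more tool, called after ">>>" by a JSON object that holds its "api" and its "payload". carry_out: Moves the arm, as the interface text tells. Its arguments: {"type":"object","properties":{"commands":{"type":"array","items":{"type":"array","items":{"type":"array","items":{"type":"number"}}}},"claw":{"type":"number"},"grip_force":{"type":"number"}},"required":["commands"]}

```bash
mkdir -p pics; python3 - <<'E'
from plant import robot
import cv2
for n in("scene","top"):
    cv2.imwrite(f"pics/{n}0.png",robot.read_camera(n)[:,:,::-1]); 
    p=robot.camera_params(n);print(n,p)
print(robot.read_state(),robot.finger_overhang)
E
```

```text
scene {'mtx': array([[440.24076163,   0.        , 312.92813421],
       [  0.        , 440.24076163, 201.00122131],
       [  0.        ,   0.        ,   1.        ]]), 'R': array([[-4.07267897e-01,  9.13308596e-01,  5.18391850e-04],
       [ 4.81363778e-01,  2.15134837e-01, -8.49709312e-01],
       [-7.76158343e-01, -3.45809790e-01, -5.27251189e-01]]), 't': array([ 0.26193334, -0.20990004,  1.59394587])}
top {'mtx': array([[463.1423369 ,   0.        , 319.24338643],
       [  0.        , 463.1423369 , 198.081898  ],
       [  0.        ,   0.        ,   1.        ]]), 'R': array([[ 0.02957868, -0.99943476,  0.01597701],
       [-0.98579017, -0.03181163, -0.16494166],
       [ 0.16535668, -0.01087122, -0.98617391]]), 't': array([-0.01390202,  0.62031049,  1.0715394 ])}
{'t': 0.1, 'q': array([ 1.15158984e+00,  1.31116167e-01,  1.48917870e+00,  1.15141108e-06,
        1.52301877e+00, -8.54024348e-02]), 'dq': array([-4.00873746e-04, -3.48144255e-04, -2.09328752e-03, -6.54627108e-04,
        9.98344980e-06,  6.66228772e-05]), 'joint_torque': array([ 6.62643470e-04, -5.61333597e+01, -4.93097770e+01,  7.69787841e-02,
        2.88713083e-02, -8.90644742e-05]), 'tool_pos': array([0.19633809, 0.56638279, 0.20396958]), 'orientation': array([-5.21835569e-01, -3.09751174e+00,  2.61691489e-03]), 'force': array([ 0.23800575,  0.21310108, -0.90914706]), 'wrist_torque': array([ 0.00784092,  0.02180008, -0.00467902]), 'opening': 0.0932285249797239} 0.014
```

View pics/scene0.png

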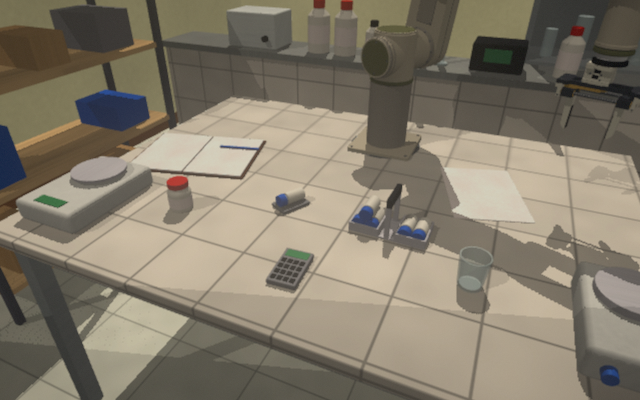

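View pics/top0.png

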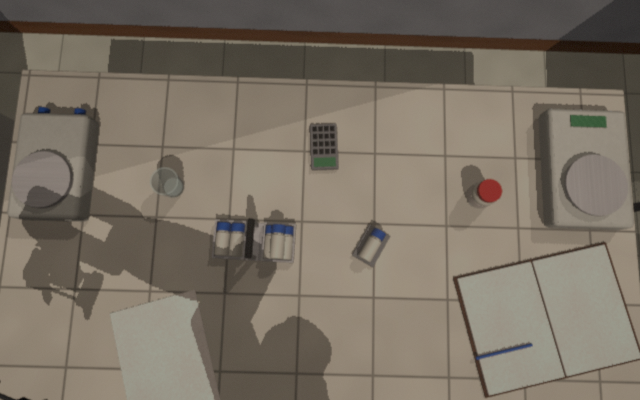

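```bash
python3 - <<'E'
import cv2
a=cv2.imread("pics/top0.png")
cv2.imwrite("pics/topA.png",cv2.resize(a[205:275,200:310],None,fx=7,fy=7,interpolation=2))
cv2.imwrite("pics/topB.png",cv2.resize(a[210:275,340:405],None,fx=8,fy=8,interpolation=2))
a=cv2.imread("pics/scene0.png")
cv2.imwrite("pics/scA.png",cv2.resize(a[175:255,260:450],None,fx=4.2,fy=4.2,interpolation=2))
E
```

```text
(no output)
```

View pics/topA.png

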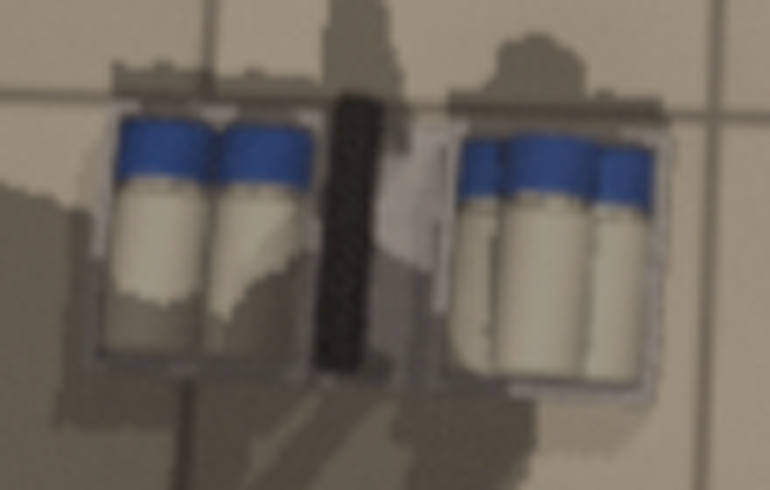

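View pics/topB.png

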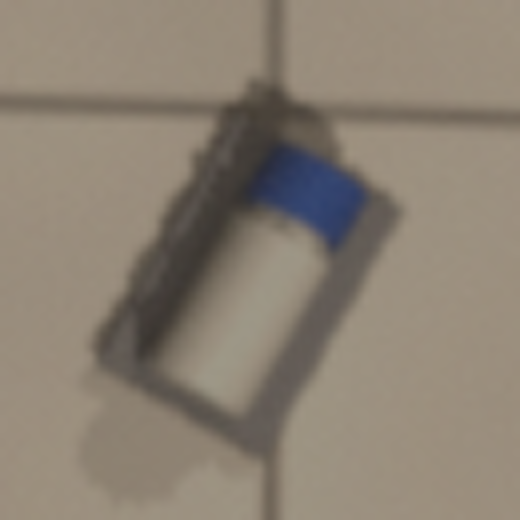

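View pics/scA.png

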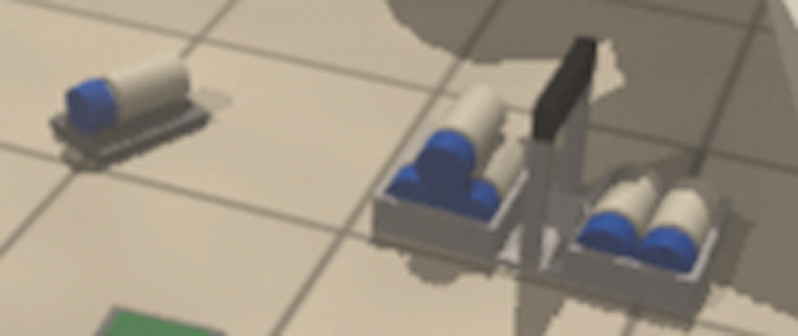

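```bash
cat > fit.py <<'E'
import numpy as np
from scipy.optimize import least_squares
from plant import robot
P={n:robot.camera_params(n) for n in("scene","top")}
def proj(n,X):
    p=P[n];c=np.atleast_2d(X)@p["R"].T+p["t"];u=c@p["mtx"].T;return u[:,:2]/u[:,2:]
def un(crop,u): 
    c0,r0,s=crop;u=np.atleast_2d(u);return (u+.5)/s-.5+np.array([c0,r0])
def fit(obs,x0,z0=0):
    # obs: (cam, body pts, pix)
    def f(p):
        c,s=np.cos(p[2]),np.sin(p[2])
        r=[]
        for n,B,U in obs:
            B=np.array(B,float)/1000;X=np.c_[p[0]+c*B[:,0]-s*B[:,1],p[1]+s*B[:,0]+c*B[:,1],B[:,2]+z0]
            r.append(proj(n,X)-U)
        return np.concatenate(r).ravel()
    s=least_squares(f,x0);return s.x,f(s.x).reshape(-1,2)
E
python3 - <<'E'
from fit import *
A=(200,205,7);B=(340,210,8);S=(260,175,4.2)
h=[[45,7,115],[45,-7,115],[-45,-7,115],[-45,7,115]]
hu=un(A,[[335,96],[383,97],[363,372],[315,368]])
k=[[47,99,25],[-47,99,25],[-47,-99,25],[47,-99,25]]
ku=un(A,[[113,105],[93,368],[652,400],[668,128]])
sc=[[47,-99,25],[47,99,25]];su=un(S,[[375,200],[697,285]])
for o in ([("top",h,hu)],[("top",k,ku)],[("top",h,hu),("top",k,ku)],[("top",h,hu),("top",k,ku),("scene",sc,su)]):
    x,r=fit(o,[.45,.15,0]);print(x,np.round(r,1).tolist())
r=[[45,-30,10],[-45,-30,10],[-45,30,10]]
ru=un(B,[[400,210],[265,455],[100,350]])
x,e=fit([("top",r,ru)],[.45,-.1,-.5]);print("rest",x,e.round(1).tolist())
# bottle: axis ends 
b=[[40,0,27],[-40,0,27]];bu=un(B,[[322,166],[199,390]])
x,e=fit([("top",b,bu)],[.45,-.1,-.5]);print("bot",x,e.round(1).tolist())
# bottle top line/silhouettes: project full cylinder
c,s=np.cos(x[2]),np.sin(x[2])
for ex in(40,-40):
  for a in np.arange(0,360,45):
    yy=17*np.cos(np.radians(a));zz=27+17*np.sin(np.radians(a))
    X=[x[0]+(c*ex-s*yy)/1e3,x[1]+(s*ex+c*yy)/1e3,zz/1e3]
    print(ex,a,((proj("top",X)[0]-[340,210])*8).round())
print(proj("top",[.2,.567,.2]), -P["top"]["R"].T@P["top"]["t"])
E
```

```text
[ 0.51436992  0.16020425 -0.01803896] [[0.4, -0.5], [-0.3, -0.4], [-0.3, 0.3], [0.3, 0.6]]
[ 0.51565605  0.16081097 -0.01818114] [[-0.5, -0.5], [-1.0, 0.4], [0.8, -0.2], [0.7, 0.2]]
[ 0.5149614   0.16048329 -0.01813212] [[0.3, -0.8], [-0.4, -0.7], [-0.4, 0.1], [0.2, 0.3], [-0.4, -0.2], [-0.9, 0.7], [1.0, 0.1], [0.8, 0.5]]
[ 0.51521257  0.16094674 -0.01712043] [[0.0, -0.9], [-0.6, -0.8], [-0.6, -0.1], [-0.0, 0.2], [-0.6, -0.3], [-1.0, 0.7], [0.8, -0.0], [0.6, 0.3], [-0.9, -0.9], [-0.3, -1.3]]
rest [ 0.51498645 -0.12697373 -0.5138371 ] [[0.9, -0.6], [-0.3, 0.1], [-0.6, 0.5]]
bot [ 0.51448763 -0.1276097  -0.48890947] [[0.1, -0.3], [-0.1, 0.3]]
40 0 [271. 133.]
40 45 [291. 137.]
40 90 [328. 155.]
40 135 [360. 176.]
40 180 [368. 188.]
40 225 [348. 183.]
40 270 [312. 166.]
40 315 [280. 145.]
-40 0 [145. 361.]
-40 45 [164. 367.]
-40 90 [201. 386.]
-40 135 [234. 407.]
-40 180 [243. 417.]
-40 225 [224. 410.]
-40 270 [188. 390.]
-40 315 [156. 370.]
[[ 25.55872683 389.32185305]] [0.43472099 0.01748787 1.15926135]
```

```bash
cat > go.py <<'E'
import numpy as np,sys
from scipy.spatial.transform import Rotation as Ro
from plant import robot
def rel(target,yawx):
    s=robot.read_state();R=Ro.from_rotvec(s["orientation"]).as_matrix()
    yaw=np.degrees(np.arctan2(R[1,0],R[0,0]))
    roll=-((yawx-yaw+90)%180-90)
    R2=R@Ro.from_euler('z',roll,degrees=True).as_matrix()
    d=np.array(target)-s["tool_pos"]
    print("t",round(s["t"],2),"pos",s["tool_pos"].round(4),"yaw",yaw.round(2),"open",round(s["opening"],4),"F",s["force"].round(1),"tilt",R[:,2].round(4))
    print("roll first",roll.round(2),"then cm",(R2.T@d*100).round(2)," in old axes",(R.T@d*100).round(2))
if __name__=="__main__": rel([float(v) for v in sys.argv[1:4]],float(sys.argv[4]))
E
python3 go.py .5147 -.1275 .15 -28.4
```

```text
t 0.1 pos [0.1963 0.5664 0.204 ] yaw 160.87 open 0.0932 F [ 0.2  0.2 -0.9] tilt [-7.0e-04 -1.6e-03 -1.0e+00]
roll first 9.27 then cm [-61.01 -45.89   5.48]  in old axes [-52.81 -55.12   5.48]
```

>>> {"api": "carry_out", "payload": {"commands": [[[0,0,0,4.6],[0,0,0,4.67],[-1.2,-0.9,0,0],[-2.4,-1.8,0,0],[-3,-2.26,0,0],[-3,-2.26,0,0],[-3,-2.26,0,0],[-3,-2.26,0,0],[-3,-2.26,0,0],[-3,-2.26,0,0],[-3,-2.26,0,0],[-3,-2.26,0,0],[-3,-2.26,0,0],[-3,-2.26,0,0],[-3,-2.26,0,0],[-3,-2.26,0,0],[-3,-2.26,0,0],[-3,-2.26,0,0],[-3,-2.26,0,0],[-3,-2.26,0,0]]], "claw": 6.0, "grip_force": 15}}

```text
t: 1.77
tool_pos: [0.4659, -0.0223, 0.2047]
orientation: [-0.771, -3.045, -0.0]
force: [0.2, 1.9, 0.7]
opening: 0.0599
```

```bash
python3 go.py .5147 -.1275 .12 -28.4
```

```text
t 1.77 pos [ 0.4659 -0.0223  0.2047] yaw 151.59 open 0.0599 F [0.2 1.9 0.7] tilt [-1.e-04  1.e-04 -1.e+00]
roll first -0.01 then cm [-9.3  -6.93  8.47]  in old axes [-9.3  -6.93  8.47]
```

>>> {"api": "carry_out", "payload": {"commands": [[[-2.4,-1.8,1.5,0],[-2.4,-1.8,2,0],[-2,-1.5,2,0],[-1.5,-1.1,1.5,0],[-1,-0.73,1,0],[0,0,0.47,0],[0,0,0,0],[0,0,0,0],[0,0,0,0]]]}}

```text
t: 2.52
tool_pos: [0.5148, -0.1248, 0.1211]
orientation: [0.769, 3.045, 0.0]
force: [0.5, 0.4, -0.3]
opening: 0.06
```

```bash
python3 go.py .5147 -.1275 .032 -28.4; python3 - <<'E'
from plant import robot
import cv2
for n,b in(("top",(190,270,330,420)),("scene",(150,230,240,340))):
    a=robot.read_camera(n)[b[0]:b[1],b[2]:b[3],::-1]
    cv2.imwrite(f"pics/{n}1.png",cv2.resize(a,None,fx=7,fy=7,interpolation=2))
E
```

```text
t 2.52 pos [ 0.5148 -0.1248  0.1211] yaw 151.65 open 0.06 F [ 0.5  0.4 -0.3] tilt [ 1.e-03 -1.e-04 -1.e+00]
roll first 0.05 then cm [-0.11 -0.24  8.91]  in old axes [-0.11 -0.24  8.91]
```

View pics/top1.png

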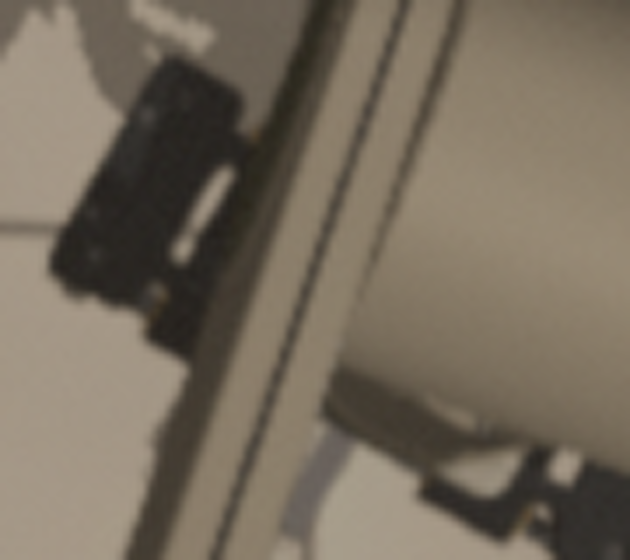

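View pics/scene1.png

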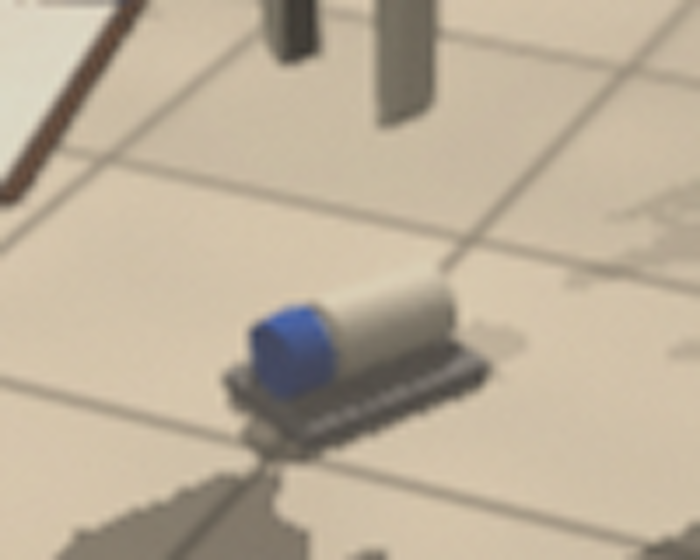

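>>> {"api": "carry_out", "payload": {"commands": [[[-0.1,-0.2,1,0],[0,0,1.5,0],[0,0,1.5,0],[0,0,1.5,0],[0,0,1,0],[0,0,0.7,0],[0,0,0.5,0],[0,0,0,0],[0,0,0,0],[0,0,0,0]]]}}

```text
t: 3.45
tool_pos: [0.5151, -0.128, 0.0441]
orientation: [0.77, 3.044, -0.0]
force: [0.8, 0.3, -0.2]
opening: 0.0599
```

```bash
python3 go.py .5147 -.1275 .032 -28.4; python3 - <<'E'
from plant import robot
import cv2
for n,b in(("scene",(150,230,240,340)),):
    a=robot.read_camera(n)[b[0]:b[1],b[2]:b[3],::-1]
    cv2.imwrite(f"pics/{n}2.png",cv2.resize(a,None,fx=7,fy=7,interpolation=2))
E
```

```text
t 3.45 pos [ 0.5151 -0.128   0.0441] yaw 151.61 open 0.0599 F [ 0.8  0.3 -0.2] tilt [ 1.3e-03 -5.0e-04 -1.0e+00]
roll first 0.01 then cm [0.06 0.02 1.21]  in old axes [0.06 0.02 1.21]
```

View pics/scene2.png

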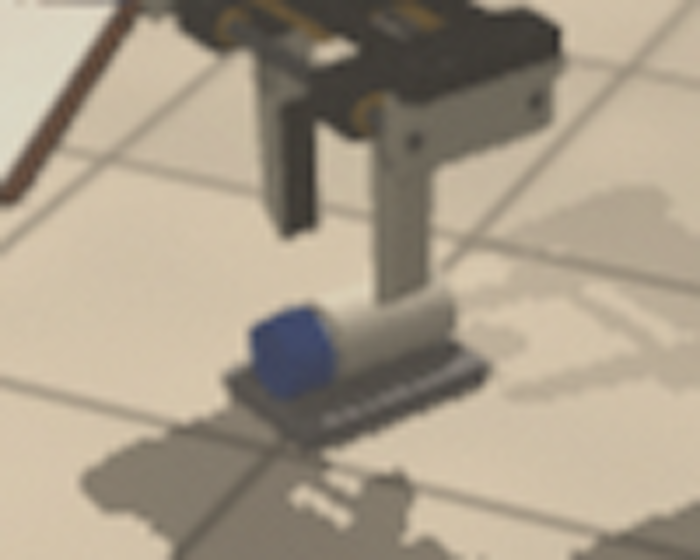

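```bash
python3 - <<'E'
from fit import *
d=lambda X:((proj("scene",X)[0]-[240,150])*7).round()
import numpy as np
p=np.array([.5151,-.128]);y=np.array([.475,.88]);x=np.array([.88,-.475])
for s in(1,-1):
  for o in (30,47):
    for w in(-7.5,7.5): print(s*o,w,d([*(p+s*y*o/1e3+x*w/1e3),.030]))
q=np.array([.5147,-.1275])
for a in(40,-40):
  for yy,z in((0,27),(17,27),(0,44),(-17,27),(0,10)):print(a,yy,z,d([*(q+x*a/1e3+y*yy/1e3),z/1e3]))
E
```

```text
30 -7.5 [407. 345.]
30 7.5 [376. 357.]
47 -7.5 [433. 363.]
47 7.5 [401. 375.]
-30 -7.5 [320. 283.]
-30 7.5 [289. 295.]
-47 -7.5 [296. 266.]
-47 7.5 [266. 278.]
40 0 27 [265. 358.]
40 17 27 [290. 376.]
40 0 44 [263. 321.]
40 -17 27 [241. 340.]
40 0 10 [267. 395.]
-40 0 27 [430. 294.]
-40 17 27 [455. 311.]
-40 0 44 [430. 258.]
-40 -17 27 [406. 277.]
-40 0 10 [431. 330.]
```

```bash
python3 - <<'E'
from plant import robot
import cv2
from fit import *
a=robot.read_camera("scene")[130:230,240:340,::-1]
cv2.imwrite("pics/s3.png",cv2.resize(a,None,fx=6,fy=6,interpolation=cv2.INTER_NEAREST))
a=robot.read_camera("top");cv2.imwrite("pics/t3.png",a[:,:,::-1])
a=cv2.imread("pics/scene0.png")[0:160,520:640]
cv2.imwrite("pics/s0g.png",cv2.resize(a,None,fx=3.7,fy=3.7,interpolation=2))
# start tips predicted
p=np.array([.1963,.5664]);yy=np.radians(70.87);y=np.array([np.cos(yy),np.sin(yy)])
for s in(1,-1):
  for o in(46.5,64): print(((proj("scene",[*(p+s*y*o/1e3),.19])[0]-[520,0])*3.7).round())
E
```

```text
[302. 542.]
[330. 550.]
[158. 505.]
[133. 498.]
```

View pics/s3.png

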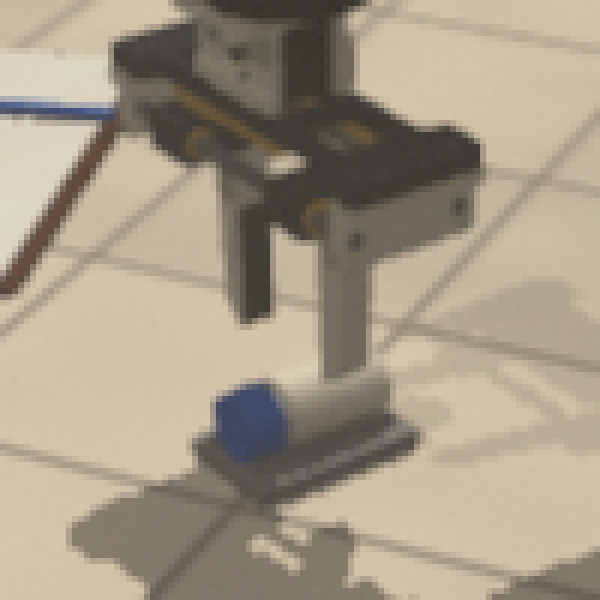

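View pics/t3.png

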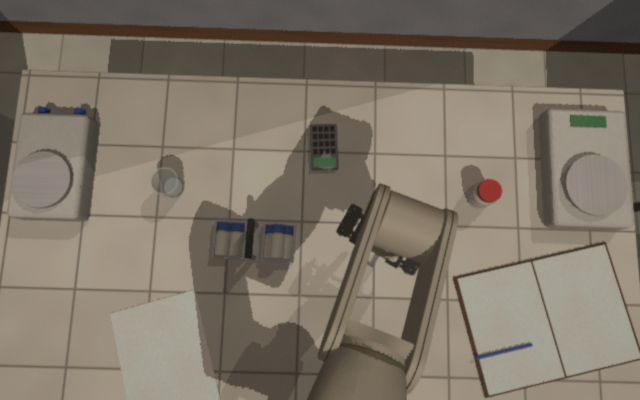

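View pics/s0g.png

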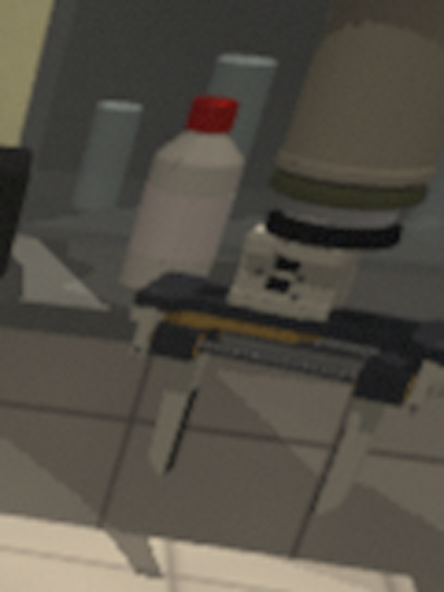

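```bash
python3 - <<'E'
from plant import robot
import cv2
from fit import *
s=robot.read_state();print(s["tool_pos"])
for z in(.03,.06,.09,.12,.15,.18): print(z,proj("top",[.5151,-.128,z])[0].round(1),proj("scene",[.5151,-.128,z])[0].round(1))
a=cv2.imread("pics/t3.png")[180:290,310:450]
cv2.imwrite("pics/t3z.png",cv2.resize(a,None,fx=5,fy=5,interpolation=2))
E
```

```text
[ 0.51507165 -0.12796304  0.04404369]
0.03 [372.5 243.9] [289.6 195.6]
0.06 [374.1 243.1] [289.3 186.2]
0.09 [375.9 242.2] [289.  176.6]
0.12 [377.7 241.2] [288.7 166.7]
0.15 [379.6 240.2] [288.4 156.6]
0.18 [381.7 239.1] [288.  146.2]
```

View pics/t3z.png

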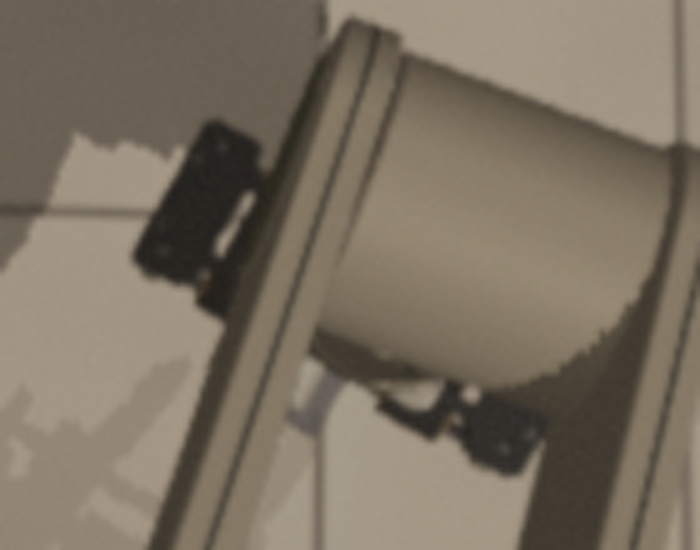

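>>> {"api": "carry_out", "payload": {"commands": [[[0,0,0.6,0],[0,0,0.6,0],[0,0,0,0],[0,0,0,0],[0,0,0,0]]]}}

```text
t: 4.02
tool_pos: [0.5142, -0.1277, 0.031]
orientation: [-0.77, -3.045, -0.0]
force: [-0.4, 0.9, 0.2]
opening: 0.06
```

```bash
python3 go.py .5147 -.1275 .032 -28.4;python3 - <<'E'
from plant import robot
import cv2
from fit import *
a=robot.read_camera("scene")[150:230,240:340,::-1]
cv2.imwrite("pics/s4.png",cv2.resize(a,None,fx=7,fy=7,interpolation=2))
E
```

```text
t 4.02 pos [ 0.5142 -0.1277  0.031 ] yaw 151.61 open 0.06 F [-0.4  0.9  0.2] tilt [-6.e-04  2.e-04 -1.e+00]
roll first 0.01 then cm [-0.03  0.04 -0.1 ]  in old axes [-0.03  0.04 -0.1 ]
```

View pics/s4.png

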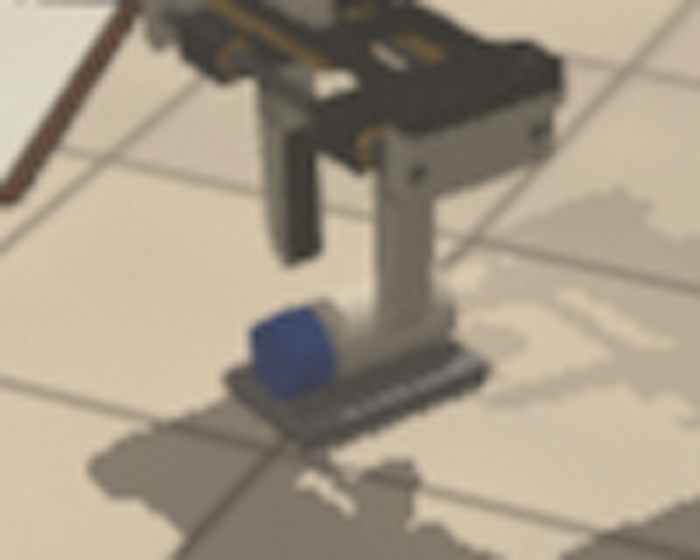

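>>> {"api": "carry_out", "payload": {"commands": [[[0,0,0.6,0],[0,0,0.6,0],[0,0,0.4,0],[0,0,0.2,0],[0,0,0,0],[0,0,0,0]]]}}

```text
t: 4.57
tool_pos: [0.5142, -0.1277, 0.0129]
orientation: [-0.77, -3.045, -0.0]
force: [-0.5, -1.0, 1.3]
opening: 0.0603
```

```bash
python3 go.py .5147 -.1275 .005 -28.4;python3 - <<'E'
from plant import robot
import cv2
from fit import *
a=robot.read_camera("scene")[150:230,240:340,::-1]
cv2.imwrite("pics/s5.png",cv2.resize(a,None,fx=7,fy=7,interpolation=2))
E
```

```text
t 4.57 pos [ 0.5142 -0.1277  0.0129] yaw 151.6 open 0.0603 F [-0.5 -1.   1.3] tilt [-6.e-04  2.e-04 -1.e+00]
roll first 0.0 then cm [-0.03  0.04  0.79]  in old axes [-0.03  0.04  0.79]
```

View pics/s5.png

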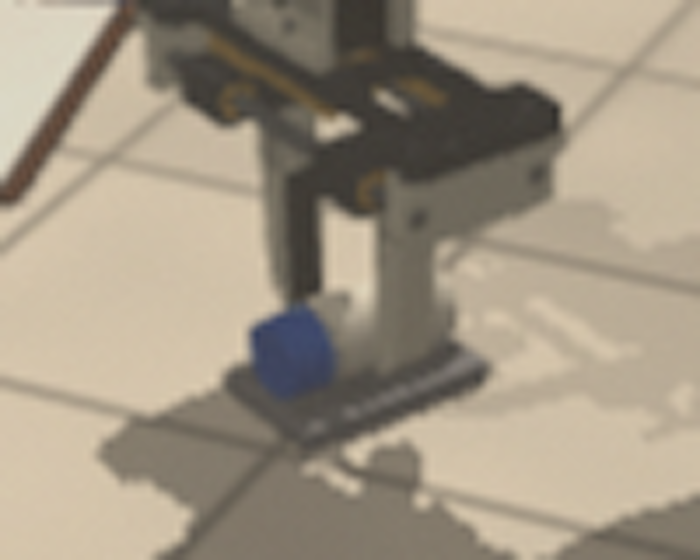

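>>> {"api": "carry_out", "payload": {"commands": [[[0,0,0.4,0],[0,0,0.3,0],[0,0,0.2,0],[0,0,0,0],[0,0,0,0]]]}}

```text
t: 5.03
tool_pos: [0.5142, -0.1277, 0.004]
orientation: [-0.77, -3.045, -0.0]
force: [-0.4, 0.2, 0.0]
opening: 0.0602
```

>>> {"api": "carry_out", "payload": {"commands": [[[0,0,0,0],[0,0,0,0],[0,0,0,0],[0,0,0,0],[0,0,0,0],[0,0,0,0],[0,0,0,0],[0,0,0,0]]], "claw": 2.8, "grip_force": 15}}

```text
t: 5.7
tool_pos: [0.5146, -0.1278, 0.0043]
orientation: [0.771, 3.045, 0.0]
force: [0.6, -0.3, 0.1]
opening: 0.034
```

```bash
python3 go.py .5147 -.1275 .005 -28.4;python3 - <<'E'
from plant import robot
import cv2
from fit import *
a=robot.read_camera("scene")[150:230,240:340,::-1]
cv2.imwrite("pics/s6.png",cv2.resize(a,None,fx=7,fy=7,interpolation=2))
E
```

```text
t 5.7 pos [ 0.5146 -0.1278  0.0043] yaw 151.6 open 0.034 F [ 0.6 -0.3  0.1] tilt [ 2.e-04 -0.e+00 -1.e+00]
roll first 0.0 then cm [ 0.    0.03 -0.07]  in old axes [ 0.    0.03 -0.07]
```

View pics/s6.png

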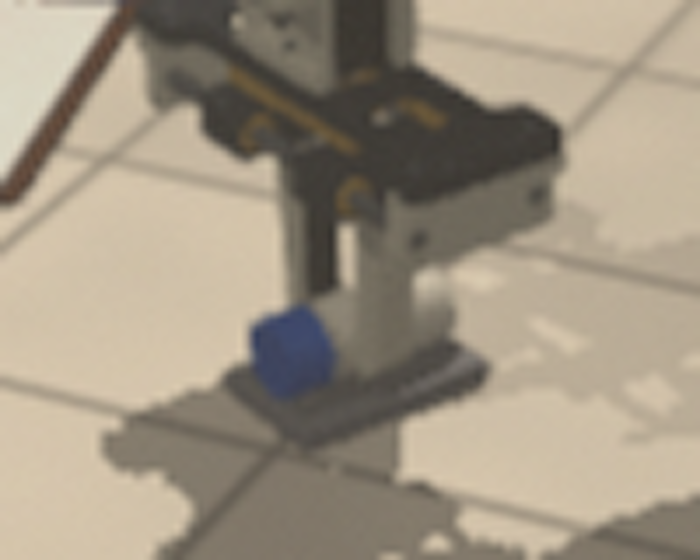

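>>> {"api": "carry_out", "payload": {"commands": [[[0,0,-0.5,0],[0,0,-1,0],[0,0,-1.5,0],[0,0,-2,0],[0,0,-2,-4.4],[0,0,-2,-5],[0,0,-2,-5],[0,0,-1.7,-5],[0,0,-1.2,-5],[0,0,-0.7,-3],[0,0,0,0],[0,0,0,0]]]}}

```text
t: 6.75
tool_pos: [0.5149, -0.1279, 0.1513]
orientation: [0.03, 3.14, -0.001]
force: [0.2, -0.2, -1.6]
opening: 0.0335
```

```bash
python3 go.py .516 .2206 .15 -1.04
```

```text
t 6.75 pos [ 0.5149 -0.1279  0.1513] yaw 178.9 open 0.0335 F [ 0.2 -0.2 -1.6] tilt [ 1.6e-03 -5.0e-04 -1.0e+00]
roll first -0.06 then cm [ 0.52 34.85  0.11]  in old axes [ 0.56 34.85  0.11]
```

>>> {"api": "carry_out", "payload": {"commands": [[[0,1,0,0],[0,1.8,0,0],[0.05,2.5,0,0],[0.05,3,0,0],[0.05,3,0,0],[0.05,3,0,0],[0.05,3,0,0],[0.05,3,0,0],[0.05,3,0,0],[0.05,3,0,0],[0.05,3,0,0],[0.05,2.2,0,0],[0,1.5,0,0],[0,0.8,0,0],[0,0.05,0,0],[0,0,0,0],[0,0,0,0],[0,0,0,0]]]}}

```text
t: 8.25
tool_pos: [0.5154, 0.2098, 0.1501]
orientation: [-0.03, -3.141, 0.001]
force: [-0.2, -1.1, -0.7]
opening: 0.0336
```

```bash
python3 go.py .516 .2206 .07 -1.04;python3 - <<'E'
from plant import robot
import cv2
a=robot.read_camera("scene")[140:270,330:490,::-1]
cv2.imwrite("pics/s7.png",cv2.resize(a,None,fx=4.6,fy=4.6,interpolation=2))
a=robot.read_camera("top")[180:290,170:310,::-1]
cv2.imwrite("pics/t7.png",cv2.resize(a,None,fx=5,fy=5,interpolation=2))
E
```

```text
t 8.25 pos [0.5154 0.2098 0.1501] yaw 178.92 open 0.0336 F [-0.2 -1.1 -0.7] tilt [-3.e-04 -3.e-04 -1.e+00]
roll first -0.04 then cm [-0.05  1.09  8.01]  in old axes [-0.05  1.09  8.01]
```

View pics/s7.png

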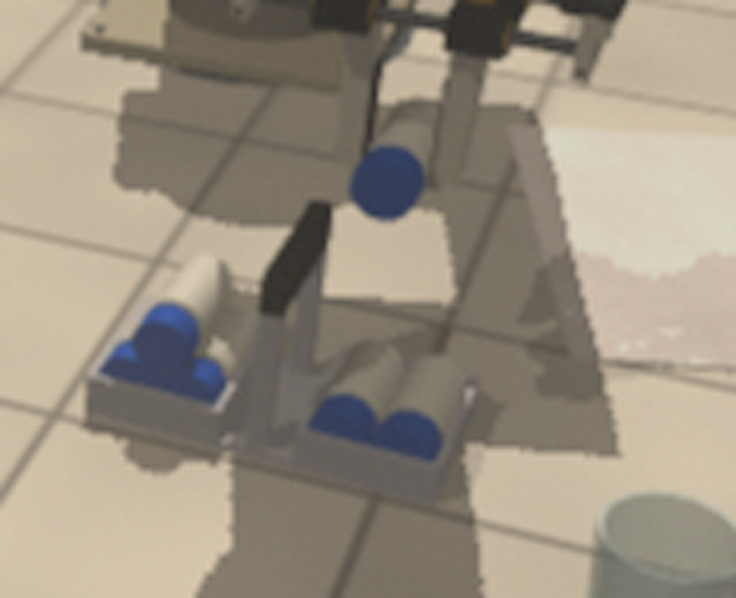

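View pics/t7.png

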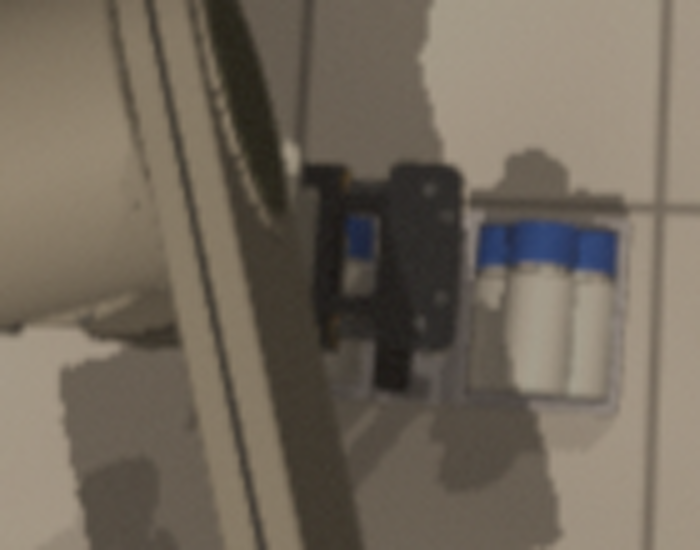

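```bash
python3 - <<'E'
from fit import *
C=np.array([.515,.1606]);th=-.018;c,s=np.cos(th),np.sin(th)
def w(x,y,z):return [C[0]+(c*x-s*y)/1e3,C[1]+(s*x+c*y)/1e3,z/1e3]
S=lambda X:((proj("scene",X)[0]-[330,140]+.5)*4.6-.5).round(1)
print("held cap",S([.5554,.2091,.1728]), "back",S([.4754,.2105,.1728]))
for n,y,z in(("a1",42,22),("a2",78,22),("b1",-42,22),("b2",-78,22),("b3",-60,51),("gap",60,51)):
  print(n,"cap",S(w(40,y,z)),"top",S(w(40,y,z+17)))
for p in((47,-99,25),(47,99,25),(47,-21,25),(47,21,25),(45,7,115),(45,-7,115),(45,-7,89)):print(p,S(w(*p)))
E
```

```text
held cap [382.8 192.5] back [420.8 124.8]
a1 cap [335.3 436.7] top [338.8 410.7]
a2 cap [402.1 453.8] top [406.2 427.6]
b1 cap [185.5 398.2] top [187.6 372.6]
b2 cap [123.7 382.4] top [125.3 356.9]
b3 cap [157.6 346.5] top [159.6 320.3]
gap cap [375.  400.4] top [378.8 373.6]
(47, -99, 25) [ 84.  375.3]
(47, 99, 25) [439.6 466.7]
(47, -21, 25) [218.6 409.9]
(47, 21, 25) [293.9 429.3]
(45, 7, 115) [285.5 278.3]
(45, -7, 115) [259.2 272.2]
(45, -7, 89) [254.9 314.6]
```

```bash
python3 - <<'E'
from plant import robot
import cv2
a=cv2.resize(robot.read_camera("scene")[205:255,340:440,::-1],None,fx=8,fy=8,interpolation=2)
cv2.imwrite("pics/s8.png",a)
E
```

```text
(no output)
```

View pics/s8.png

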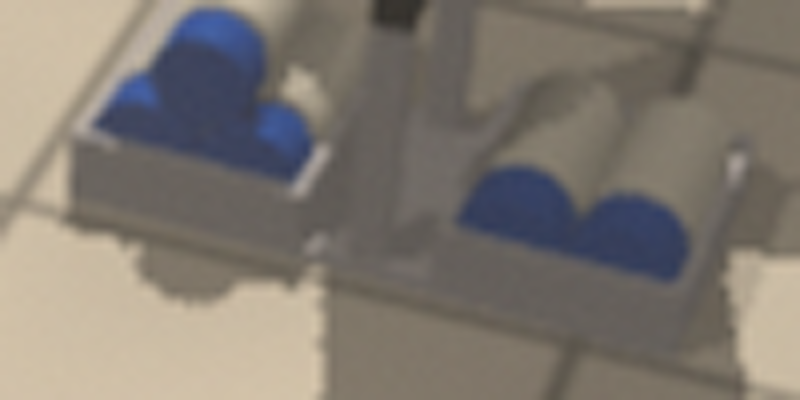

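>>> {"api": "carry_out", "payload": {"commands": [[[-0.03,0.4,0,0],[-0.03,0.4,0.5,0],[0,0.28,1,0],[0,0,1.5,0],[0,0,1.7,0],[0,0,1.7,0],[0,0,1.5,0],[0,0,1,0],[0,0,0.6,0],[0,0,0.5,0],[0,0,0,0],[0,0,0,0],[0,0,0,0],[0,0,0,0]]]}}

```text
t: 9.57
tool_pos: [0.5169, 0.2218, 0.0512]
orientation: [0.027, 3.14, 0.001]
force: [-0.3, -0.1, -1.0]
opening: 0.0332
```

```bash
python3 go.py .516 .2206 .0293 -1.04;python3 - <<'E'
from plant import robot
import cv2
a=cv2.resize(robot.read_camera("scene")[180:255,340:440,::-1],None,fx=8,fy=8,interpolation=2)
cv2.imwrite("pics/s9.png",a)
E
```

```text
t 9.57 pos [0.5169 0.2218 0.0512] yaw 179.01 open 0.0332 F [-0.3 -0.1 -1. ] tilt [ 1.6e-03  5.0e-04 -1.0e+00]
roll first 0.05 then cm [ 0.09 -0.12  2.19]  in old axes [ 0.09 -0.12  2.19]
```

View pics/s9.png

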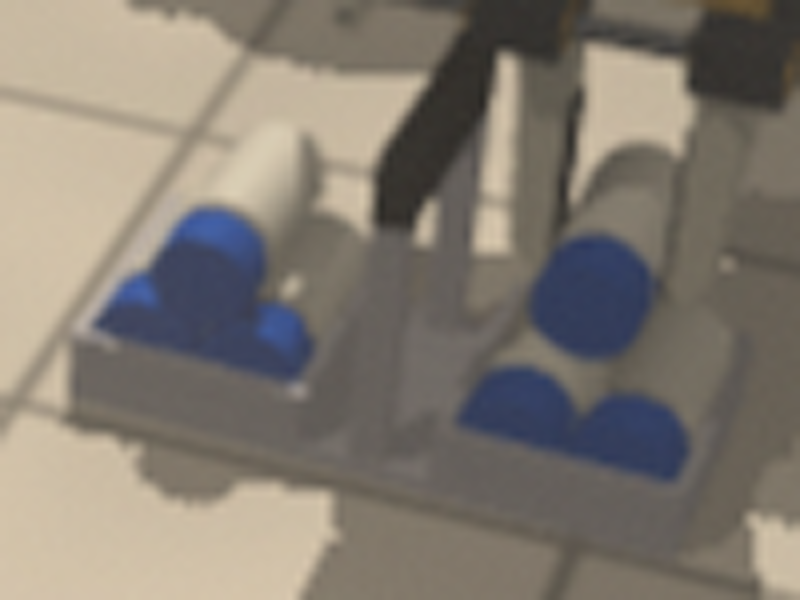

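>>> {"api": "carry_out", "payload": {"commands": [[[0.05,-0.06,0.5,0],[0,0,0.5,0],[0,0,0.4,0],[0,0,0.3,0],[0,0,0.15,0],[0,0,0,0],[0,0,0,0],[0,0,0,0],[0,0,0,0]]]}}

```text
t: 10.37
tool_pos: [0.5158, 0.221, 0.032]
orientation: [0.027, 3.141, 0.0]
force: [-0.2, 0.0, -0.9]
opening: 0.0335
```

```bash
python3 go.py .516 .2206 .0283 -1.04;python3 - <<'E'
from plant import robot
import cv2
a=cv2.resize(robot.read_camera("scene")[180:255,340:440,::-1],None,fx=8,fy=8,interpolation=2)
cv2.imwrite("pics/s10.png",a)
E
python3 go.py .516 .2206 .0283 -1.04
```

```text
t 10.37 pos [0.5158 0.221  0.032 ] yaw 179.01 open 0.0335 F [-0.2  0.  -0.9] tilt [ 4.e-04  1.e-04 -1.e+00]
roll first 0.05 then cm [-0.02 -0.04  0.37]  in old axes [-0.02 -0.04  0.37]
t 10.42 pos [0.5159 0.2211 0.032 ] yaw 179.01 open 0.0332 F [ 0.6  0.1 -0.1] tilt [ 5.e-04  2.e-04 -1.e+00]
roll first 0.05 then cm [-0.01 -0.05  0.37]  in old axes [-0.01 -0.05  0.37]
```

View pics/s10.png

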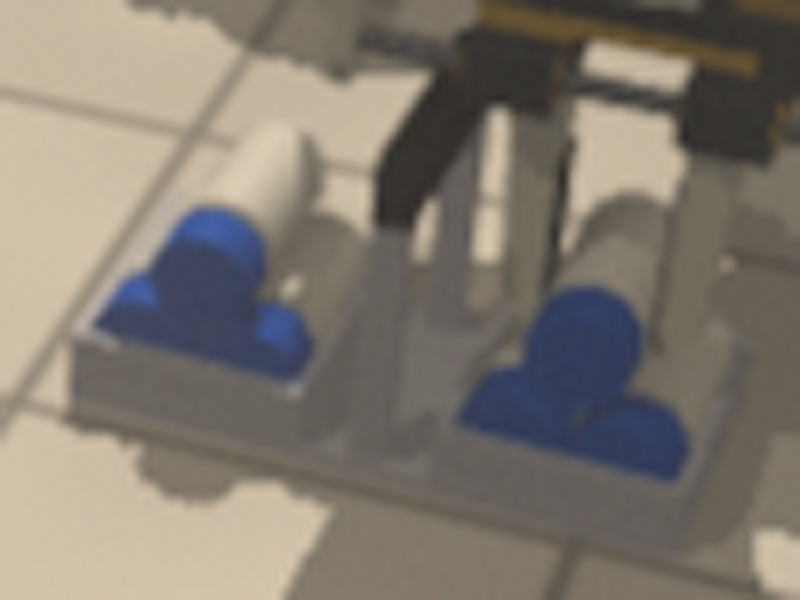

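>>> {"api": "carry_out", "payload": {"commands": [[[0,-0.04,0.1,0],[0,0,0.1,0],[0,0,0.05,0],[0,0,0,0],[0,0,0,0],[0,0,0,0]]]}}

```text
t: 10.92
tool_pos: [0.5159, 0.2208, 0.0295]
orientation: [0.027, 3.141, 0.0]
force: [0.1, 2.5, 3.1]
opening: 0.0336
```

```bash
python3 go.py .516 .2206 .0283 -1.04
```

```text
t 10.92 pos [0.5159 0.2208 0.0295] yaw 179.01 open 0.0336 F [0.1 2.5 3.1] tilt [ 5.e-04  3.e-04 -1.e+00]
roll first 0.05 then cm [-0.02 -0.02  0.12]  in old axes [-0.02 -0.02  0.12]
```

>>> {"api": "carry_out", "payload": {"commands": [[[0,0.07,0,0],[0,0,0.05,0],[0,0,0.05,0],[0,0,0,0],[0,0,0,0],[0,0,0,0]]]}}

```text
t: 11.42
tool_pos: [0.516, 0.222, 0.0292]
orientation: [0.027, 3.141, 0.002]
force: [-2.9, 2.8, 9.0]
opening: 0.0337
```

```bash
python3 go.py .516 .2206 .0283 -1.04
```

```text
t 11.42 pos [0.516  0.222  0.0292] yaw 179.01 open 0.0337 F [-2.9  2.8  9. ] tilt [ 8.0e-04  1.1e-03 -1.0e+00]
roll first 0.05 then cm [-0.   -0.14  0.09]  in old axes [-0.   -0.14  0.09]
```

```bash
python3 - <<'E'
from plant import robot
import cv2
a=cv2.resize(robot.read_camera("scene")[180:255,340:440,::-1],None,fx=8,fy=8,interpolation=2)
cv2.imwrite("pics/s11.png",a)
E
```

```text
(no output)
```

View pics/s11.png

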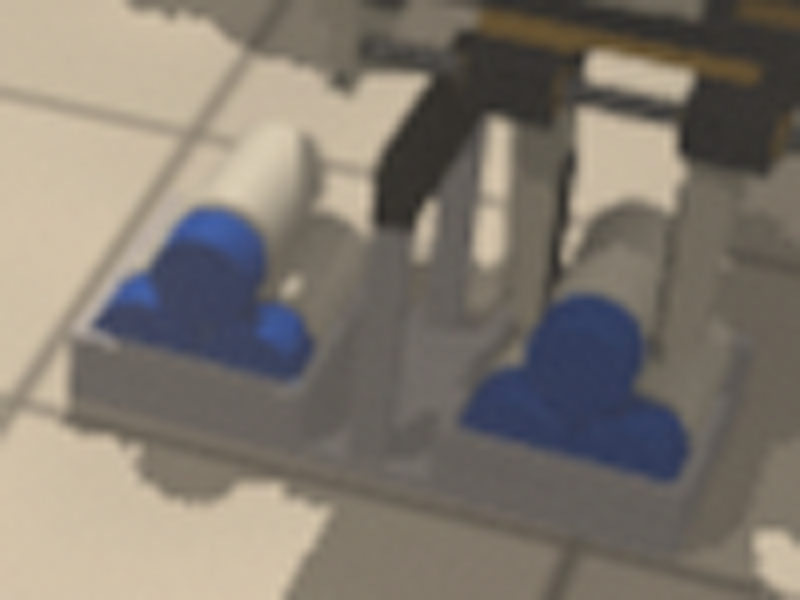

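>>> {"api": "carry_out", "payload": {"commands": [[[0,0,-0.04,0],[0,0,0,0],[0,0,0,0]]]}}

```text
t: 11.72
tool_pos: [0.5159, 0.2217, 0.0292]
orientation: [0.027, 3.141, 0.001]
force: [-1.8, 1.9, 6.9]
opening: 0.0337
```

>>> {"api": "carry_out", "payload": {"commands": [[[0,0,0,0],[0,0,0,0],[0,0,0,0],[0,0,0,0]]], "claw": 4.6}}

```text
t: 12.05
tool_pos: [0.5153, 0.221, 0.0281]
orientation: [-0.027, -3.141, 0.001]
force: [0.6, 0.5, -0.6]
opening: 0.0461
```

```bash
python3 go.py .516 .2206 .0283 -1.04; python3 - <<'E'
from plant import robot
import cv2
a=cv2.resize(robot.read_camera("scene")[180:255,340:440,::-1],None,fx=8,fy=8,interpolation=2)
cv2.imwrite("pics/s12.png",a)
E
```

```text
t 12.05 pos [0.5153 0.221  0.0281] yaw 179.0 open 0.0461 F [ 0.6  0.5 -0.6] tilt [-8.e-04 -4.e-04 -1.e+00]
roll first 0.04 then cm [-0.07 -0.04 -0.02]  in old axes [-0.07 -0.04 -0.02]
```

View pics/s12.png

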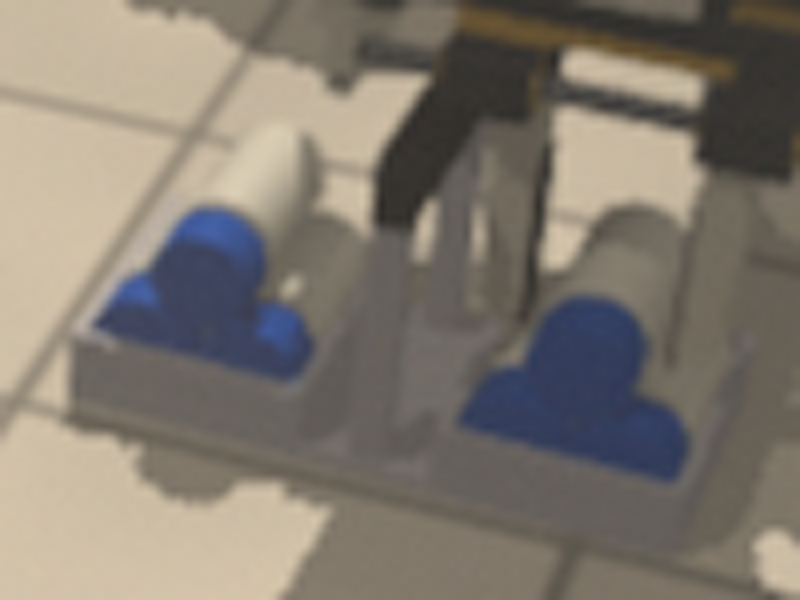

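>>> {"api": "carry_out", "payload": {"commands": [[[0,0,-0.3,0],[0,0,-0.6,0],[0,0,-1,0],[0,0,-1.5,0],[0,0,-2,0],[0,0,-2,0],[0,0,-2,0],[0,0,-1.2,0],[0,-0.5,-0.4,0],[0,-1,0,0],[0,-1.5,0,0],[0,-1.5,0,0],[0,-1,0,0],[0,-0.5,0,0],[0,0,0,0],[0,0,0,0],[0,0,0,0]]]}}

```text
t: 13.52
tool_pos: [0.5145, 0.1616, 0.1384]
orientation: [-0.027, -3.141, -0.0]
force: [0.1, -0.1, -0.5]
opening: 0.0461
```

```bash
python3 go.py .515 .161 .0705 -1.04; python3 - <<'E'
from plant import robot
import cv2
a=cv2.resize(robot.read_camera("scene")[150:255,330:450,::-1],None,fx=5.7,fy=5.7,interpolation=2)
cv2.imwrite("pics/s13.png",a)
a=robot.read_camera("top")[180:290,170:310,::-1]
cv2.imwrite("pics/t13.png",cv2.resize(a,None,fx=5,fy=5,interpolation=2))
E
```

```text
t 13.52 pos [0.5145 0.1616 0.1384] yaw 179.01 open 0.0461 F [ 0.1 -0.1 -0.5] tilt [-3.e-04  2.e-04 -1.e+00]
roll first 0.05 then cm [-0.06 -0.06  6.79]  in old axes [-0.06 -0.06  6.79]
```

View pics/s13.png

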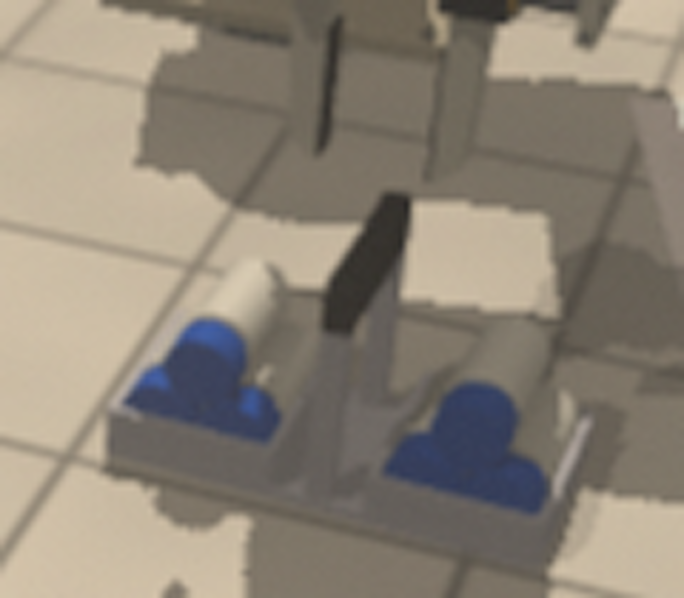

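View pics/t13.png

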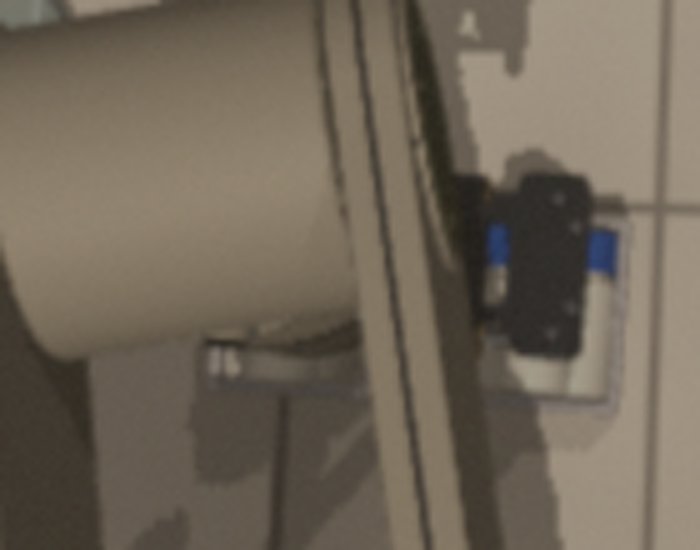

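>>> {"api": "carry_out", "payload": {"commands": [[[-0.04,-0.05,0.6,0],[0,0,1.2,0],[0,0,1.5,0],[0,0,1.5,0],[0,0,1,0],[0,0,0.6,0],[0,0,0.4,0],[0,0,0,0],[0,0,0,0],[0,0,0,0]]]}}

```text
t: 14.45
tool_pos: [0.5156, 0.1609, 0.0715]
orientation: [0.027, 3.14, 0.0]
force: [0.0, 0.2, 0.2]
opening: 0.0459
```

```bash
python3 go.py .515 .161 .0705 -1.04; python3 - <<'E'
from plant import robot
import cv2
a=cv2.resize(robot.read_camera("scene")[150:255,330:450,::-1],None,fx=5.7,fy=5.7,interpolation=2)
cv2.imwrite("pics/s14.png",a)
E
```

```text
t 14.45 pos [0.5156 0.1609 0.0715] yaw 179.01 open 0.0459 F [0.  0.2 0.2] tilt [ 1.3e-03  2.0e-04 -1.0e+00]
roll first 0.05 then cm [0.06 0.01 0.1 ]  in old axes [0.06 0.01 0.1 ]
```

View pics/s14.png

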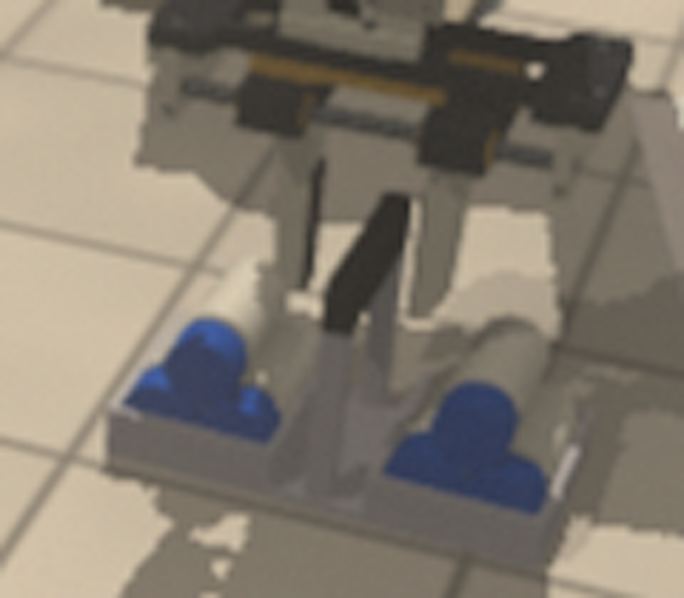

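>>> {"api": "carry_out", "payload": {"commands": [[[0,0,0.1,0],[0,0,0,0],[0,0,0,0],[0,0,0,0],[0,0,0,0],[0,0,0,0],[0,0,0,0],[0,0,0,0],[0,0,0,0],[0,0,0,0]]], "claw": 0.8, "grip_force": 15}}

```text
t: 15.33
tool_pos: [0.515, 0.1611, 0.0697]
orientation: [0.027, 3.141, 0.001]
force: [-0.7, 4.0, 0.3]
opening: 0.0142
```

>>> {"api": "carry_out", "payload": {"commands": [[[0,0,0,0],[0,0,0,0],[0,0,0,0],[0,0,0,0]]], "claw": 0.8, "grip_force": 50}}

```text
t: 15.67
tool_pos: [0.515, 0.1609, 0.0697]
orientation: [0.027, 3.141, 0.0]
force: [-1.6, 4.9, 0.2]
opening: 0.0137
```

```bash
python3 go.py .515 .161 .1705 -1.04; python3 - <<'E'
from plant import robot
import cv2
a=cv2.resize(robot.read_camera("scene")[150:255,330:450,::-1],None,fx=5.7,fy=5.7,interpolation=2)
cv2.imwrite("pics/s15.png",a)
E
```

```text
t 15.67 pos [0.515  0.1609 0.0697] yaw 179.01 open 0.0137 F [-1.6  4.9  0.2] tilt [ 1.e-04  2.e-04 -1.e+00]
roll first 0.05 then cm [-0.000e+00  1.000e-02 -1.008e+01]  in old axes [-0.000e+00  1.000e-02 -1.008e+01]
```

View pics/s15.png

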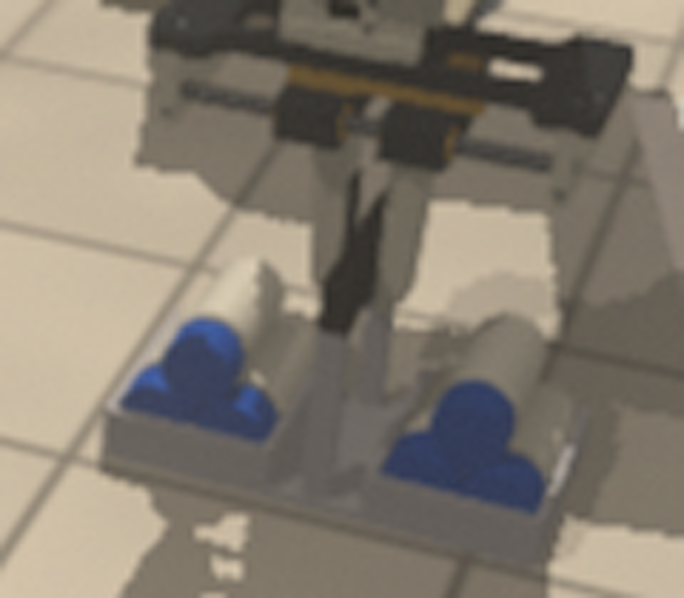

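>>> {"api": "carry_out", "payload": {"commands": [[[0,0,-0.05,0],[0,0,-0.1,0],[0,0,-0.15,0],[0,0,-0.2,0],[0,0,-0.2,0],[0,0,-0.2,0],[0,0,-0.15,0],[0,0,-0.1,0],[0,0,-0.05,0],[0,0,0,0],[0,0,0,0],[0,0,0,0],[0,0,0,0]]]}}

```text
t: 16.8
tool_pos: [0.5149, 0.1608, 0.0815]
orientation: [-0.027, -3.141, 0.0]
force: [0.7, -1.1, -6.3]
opening: 0.0139
```

```bash
python3 go.py .515 .161 .1705 -1.04; python3 - <<'E'
from plant import robot
import cv2
print(robot.read_state()["wrist_torque"])
a=cv2.resize(robot.read_camera("scene")[150:255,330:450,::-1],None,fx=5.7,fy=5.7,interpolation=2)
cv2.imwrite("pics/s16.png",a)
E
```

```text
t 16.8 pos [0.5149 0.1608 0.0815] yaw 179.01 open 0.0139 F [ 0.7 -1.1 -6.3] tilt [-2.e-04 -1.e-04 -1.e+00]
roll first 0.05 then cm [-0.01  0.02 -8.9 ]  in old axes [-0.01  0.02 -8.9 ]
[ 0.01250016 -0.02533833  0.00914999]
```

View pics/s16.png

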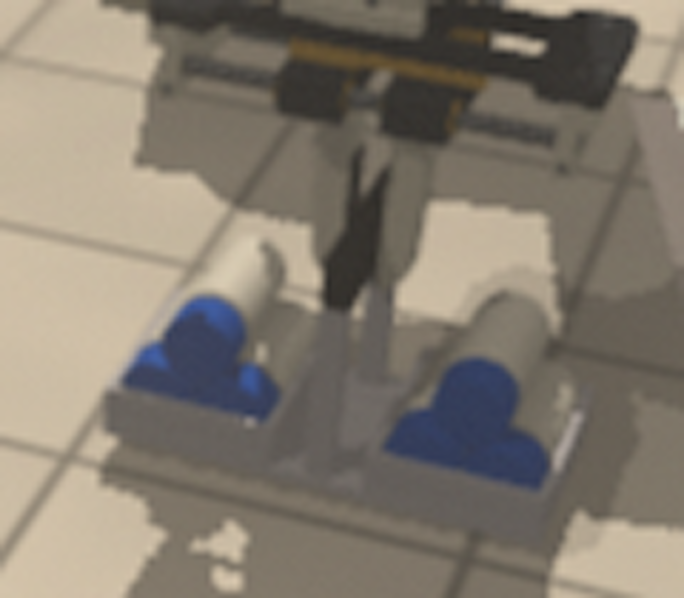

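>>> {"api": "carry_out", "payload": {"commands": [[[0,0,-0.1,0],[0,0,-0.2,0],[0,0,-0.35,0],[0,0,-0.5,0],[0,0,-0.65,0],[0,0,-0.7,0],[0,0,-0.7,0],[0,0,-0.7,0],[0,0,-0.7,0],[0,0,-0.7,0],[0,0,-0.7,0],[0,0,-0.7,0],[0,0,-0.65,0],[0,0,-0.55,0],[0,0,-0.4,0],[0,0,-0.3,0],[0,0,-0.15,0],[0,0,-0.1,0],[0,0,0,0],[0,0,0,0]]]}}

```text
t: 18.52
tool_pos: [0.5148, 0.1607, 0.1698]
orientation: [-0.027, -3.141, 0.0]
force: [-0.1, -0.7, -7.5]
opening: 0.0137
```

>>> {"api": "carry_out", "payload": {"commands": [[[0,0,0,0],[0,0,0,0],[0,0,0,0],[0,0,0,0],[0,0,0,0],[0,0,0,0]]]}}

```text
t: 19.02
tool_pos: [0.515, 0.1608, 0.1701]
orientation: [-0.027, -3.141, 0.0]
force: [0.1, -0.0, -7.0]
opening: 0.0136
```

```bash
python3 go.py .515 .161 .1705 -1.04; python3 - <<'E'
from plant import robot
import cv2
print(robot.read_state()["wrist_torque"])
f=robot.read_camera("scene")
cv2.imwrite("pics/s17f.png",f[:,:,::-1])
cv2.imwrite("pics/s17.png",cv2.resize(f[110:240,320:460,::-1],None,fx=4.6,fy=4.6,interpolation=2))
cv2.imwrite("pics/t17.png",robot.read_camera("top")[:,:,::-1])
E
```

```text
t 19.02 pos [0.515  0.1608 0.1701] yaw 179.0 open 0.0136 F [ 0.1 -0.  -7. ] tilt [-0. -0. -1.]
roll first 0.04 then cm [-0.    0.02 -0.04]  in old axes [-0.    0.02 -0.04]
[0.0485586  0.04686966 0.02290428]
```

View pics/s17.png

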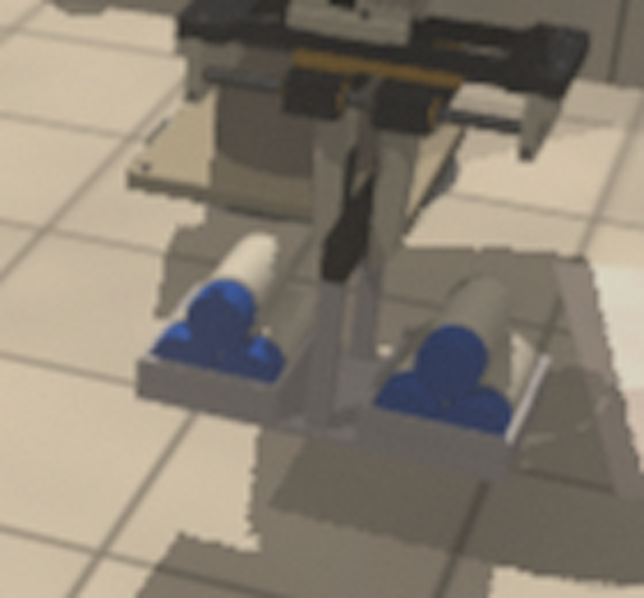

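View pics/s17f.png

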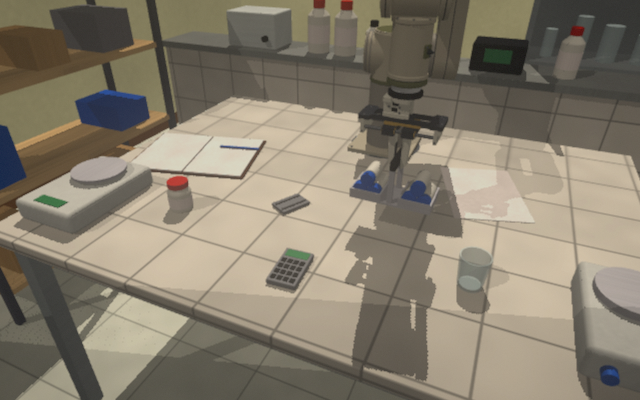

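View pics/t17.png

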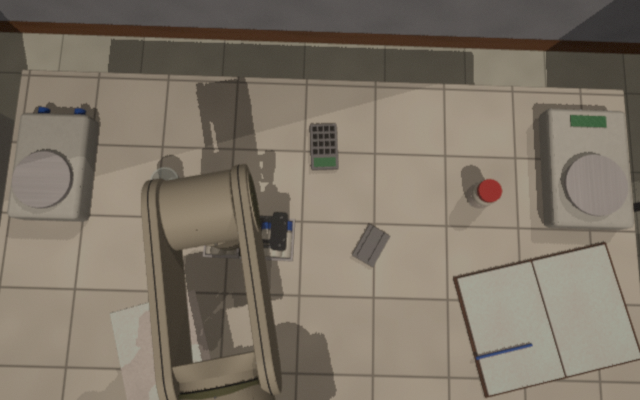

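```bash
python3 - <<'E'
from fit import *
C=np.array([.515,.161]);th=-.018;c,s=np.cos(th),np.sin(th)
def w(x,y,z):return [C[0]+(c*x-s*y)/1e3,C[1]+(s*x+c*y)/1e3,z/1e3]
S=lambda X:((proj("scene",X)[0]-[320,110]+.5)*4.6-.5).round(1)
for h in(90,100):
  for p in((47,-99,25),(47,99,25),(45,0,89),(47,-99,0),(47,99,0)):print(h,p,S(w(p[0],p[1],p[2]+h)))
E
```

```text
90 (47, -99, 25) [137.9 373.8]
90 (47, 99, 25) [510.8 459.7]
90 (45, 0, 89) [330.9 304.1]
90 (47, -99, 0) [135.8 413.8]
90 (47, 99, 0) [503.8 501.4]
100 (47, -99, 25) [138.7 357.5]
100 (47, 99, 25) [513.7 442.7]
100 (45, 0, 89) [332.8 286.4]
100 (47, -99, 0) [136.6 397.9]
100 (47, 99, 0) [506.6 484.8]
```

```bash
python3 - <<'E'
from plant import robot
print(robot.close_job()); s=robot.read_state();print(s["t"],s["tool_pos"],s["force"],s["opening"])
E
```

```text
the job is handed in; nothing more can be done
None
the job is handed in; nothing more can be done
```

The spare bottle is on the two in the unfinished bay. The arm was holding the caddy by its black handle, about 10 cm above the bench, when I handed the job in at about 19 s. `close_job()` gives no verdict, and the state could not be read after hand-in, so nothing is confirmed past that point.

- **Bottles:** the last pictures show two complete pyramids, with the new bottle seated in the gap and lined up. It was let go before the handle was taken.
- **Level and still:** the caddy's corners in the scene picture match a level caddy at about +100 mm, within about 1 pixel. The arm held steady over the last 0.5 s, with about 7 N of load and only about 0.05 N m of twist at the wrist.
- **Bystanders:** the jar and calculator look unmoved in both camera views, and the beaker looks unmoved in the scene view. The arm partly hides the beaker in the top view.

**Disagreement found:** the reported tool height was about 26 mm lower than the fingertips appeared in the pictures. At a reported tip height of about -1 mm there was still no contact. I set the bottle grasp height by picture and took placing heights from the held bottle's known 27 mm axis height. For the handle I used the measured offset.

The first touch on the lower bottles was 3–4 N slightly to one side. I shifted 0.7 mm and the bottle seated with a brief push of about 9 N.

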